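Lock a hard drive in the repair holder

TASK

Squeeze the black release lever against the upright grip of the holder's sliding jaw and, keeping it squeezed, slide the jaw so that its sprung pad gently pushes the hard drive square and fully home against the fixed stop. Then let the lever go and make sure its pawl has dropped fully into a notch of the toothed strip (ease the jaw on until it drops in if it has landed on a tooth), so that the drive stays held by a part-way compressed pad, never squashed to the end of its spring. Let go of everything and leave the things lying around the holder alone.

Things in the scene. Friction and masses are not known exactly. Their poses are not given: they have to be found in the camera images.
- holder: Drive holder fixed to the desk: aluminium plate 330 x 160 mm, top 10 mm above the desk. x = sliding direction, from the jaw to the fixed stop; z up. Origin at desk height on the slide's centre line; plate from x = -175 to 155, y = -80 to 80 mm. Carries, from -x: sliding jaw (grip, lever, pad), loose drive, stop; a toothed strip runs beside the jaw.
- stop_face (a point): Middle of the fixed stop's face, at holder x = 140, y = 0, z = 20 mm. The stop is a steel bar 12 mm thick, 140 mm wide, its top 32 mm above the desk. Axes as the holder's.
- strip (a point): Nominal first tooth of the steel toothed strip: holder x = -51, y = -45, z = 20 mm (tooth tops). Six 6 mm teeth, one every 12 mm towards the stop, 6 mm notches between and after them; behind the first a 37 mm parking slot where the jaw starts. The real strip sits up to 6 mm either way along x from this, unmeasured: feel for the notch, or see it.
- jaw (a joint): Travel of the jaw along holder x, 0 (rearmost) to 0.105 m; starts at 0 to 0.016. Slide friction about 8 N; stays where left. Front of the uncompressed pad is at holder x = -37 mm + travel. Moves freely only while the lever is squeezed; with the lever let go on a tooth it can be pushed on until the pawl drops into the next notch, then it is locked both ways (0.75 mm play each way).
- grip_rear (a point): Middle of the top rear edge of the jaw's upright grip, a fixed grey plate 8 mm thick, 40 mm wide across the holder; its top is 90 mm above the desk, its rear face at holder x = -149 mm + travel. Pushing on this rear face moves the jaw towards the drive. Axes as the holder's.
- grip (a point): Midway between the grip's rear face and the lever's front face at rest (46 mm apart along holder x, lever on the stop side, both 40 mm wide), 75 mm above the desk. Both stand free above the jaw's deck (20 mm) and low cross wall and pad (34 mm). Pinch both from above, fingers closing along holder x. Axes as the holder's; moves with the jaw, not with the lever.
- lever (a joint): Black release lever, rad: 0 = let go, pawl down; 0.32 = fully squeezed to the grip. Hinged 18 mm above the desk, 43 mm ahead of the grip's rear face; top at 90 mm. Sprung: 3.5 to 5 N at 75 mm height. Its 4.5 mm long pawl, 25 mm ahead of the hinge over the strip, clears the teeth above 0.17; on top of a tooth it reads 0.12 to 0.18, in a notch or the slot below 0.06.
- pad (a joint): Compression of the sprung pad in m: 0 = fully out, 0.020 = bottomed. The spring pushes with about 1 N + 0.5 N per mm. A drive is held well with the pad 2 to 18 mm compressed.
- pad_face: The rubber front of the sprung pad, 80 mm wide across the holder, 12 to 34 mm above the desk. Origin at desk height under the middle of its front face; x towards the drive.
- drive: Hard drive: metal box 102 mm (its x, along the slide) x 147 mm (its y) x 26 mm high, about 0.5 kg (2 to 5 N to slide it), loose on the base plate between pad and stop, 5 to 9 mm short of the stop and slightly askew. Origin: centre of its underside, 10 mm above the desk. Home against the stop, its origin is at holder x = 89 mm and its rear face at 38 mm.
- screwdriver: Bystander: screwdriver with a black handle lying beside the holder. Leave it.
- screw_tray: Bystander: grey open screw tray, 90 x 70 x 22 mm, beside the holder. Leave it.
- heatsink: Bystander: finned aluminium heat sink, 80 x 80 x 32 mm, beside the holder. Leave it.
Not all that is in view belongs to the job. What is shaped like the drive but yellow is not meant.

How it is judged:
By the outcome, as a careful person would: the job done as asked, in the order asked, and still so for the second after the job is handed in, with the robot touching nothing.
It also fails if it takes over 58 s, if anything falls off the work surface, if the arm or the gripper's body presses on something with over 40 N, if the wrist force passes 120 N, or if a joint passes its speed limit or range.

ROBOT

A 6-joint arm with a two-finger parallel gripper is mounted at the origin on the work surface. World frame = base frame: x ahead of the robot, y to its left, z up, the work surface at z = 0. Lengths are in m, angles in degrees, forces in N, time in s.
With the tool pointing down it reaches from about 0.3 to 0.875 m from the base axis. Payload 6.4 kg.
Tool frame: the origin (TCP) lies at the very end of the fingers, on their centre line; the grasp point (between the pads) lies 19 mm behind it; z points along the fingers, y is the line along which they close (so a half turn about z gives the same grasp; the last joint's range is limited). The gripper opens to 88 mm and grips with 3 to 60 N. Pads are 18 mm wide; open, the fingers measure 123 mm over their backs; the gripper's body (75 mm by 187 mm) begins 45 mm behind the grasp point.
Start: joints at [-11.82, 10.359, 92.074, -0, 77.567, -11.82], TCP at [0.575, 0, 0.239] pointing down, gripper open.
Joint ranges: [-171.53, 171.53], [-51.25, 118.39], [17.06, 147.69], [-65.23, 245.23], [0, 150.52], [-178.68, 178.68]. Speed limits (degrees/s): [147.25, 147.25, 172.46, 180, 180, 180].

INTERFACE

Orientations are given as [roll, pitch, yaw] about the fixed x, y, z axes, in that order (R = Rz(yaw) Ry(pitch) Rx(roll)).
In Python, from plant import monitor, viewer, manip gives the robot as it stands.
- The arm moves only by the tool move_arm, never from a script. Its argument "commands" is a list of rows, each a list of 3 entries, a list of its own where there are three numbers: the shift along the world's x, y, z in m, then the turn, a rotation vector about the world's x, y, z in degrees, then the opening in per cent of the stroke, from 0 (shut) to 100 (fully open). A call has 1 to 10 rows; each row is the pose to reach, as a shift and turn from the pose commanded when the call began; what a row does not reach only later rows make up. A row lasts 1/12 s, in which the tool goes at most 41.7 mm and 7.16 degrees, less where a joint would pass 70% of its speed; a pose out of reach is approached as far as the arm can. A call with a gripper value outside its range is refused whole. The fingers move at their own pace and stop on an object; the grip force is fixed at half the most. Time passes only in rows, so rows that repeat a pose let the fingers close. It gives the time, the measured TCP pose, the force, the opening and the grip force at its end, in the units of the state.
- monitor.read_state(): the state, without advancing time (a new reading comes with each control period).
- viewer.read_camera(name): name is "scene" or "side" or "wrist"; returns the picture (420x560x3 uint8, red, green, blue); there is no depth.
- viewer.camera_params(name): a dict with "mtx" (3x3 intrinsics, pixels), "extrinsics" (4x4, takes a point from camera to world coordinates); the wrist camera has in their place "hand_eye" (4x4, takes a point from camera to tool coordinates, whose origin is the TCP and whose axes are the flange's). Camera axes: x right, y down, z forward; pixel columns grow to the right and rows downward; lengths in m; the calibration is good to about 2 mm. A picture is of the moment at which its call begins: read the wrist's pose just before it. camera_params takes no time and is no camera call.
- manip.sign_off(): hands the job in; it is judged then, once.
The state is a dict: "t": time; "qpos": joint angles; "dq": joint speeds; "joint_torque": joint torques, N m; "tcp_pos": TCP position; "orientation": TCP orientation; "wrist_force": force on the tool from outside, world axes, zero at the start; "ft_torque": the same for the moment, N m; "width": finger opening in m; "gripper_force": force on a finger pad.
Only numpy, scipy, OpenCV 4.12 (cv2) and the standard library are available. Lean on these libraries where they do the work, as an engineer would, in place of code of your own. Each camera call takes 0.05 s, during which the arm holds its last target. There are 200 camera calls.

## Working session

There is one attempt and no reset: what is moved stays moved. The work goes in short steps, Python scripts to look and compute and a tool call to move; the robot and the scene stay as the last step left them, time stands still between calls to the robot, and variables do not carry over. Pictures are saved under pics/ and viewed, at most 10 in all, crops included, and the job is handed in when it is done.

Besides the shell and the picture viewer there is one more tool, called after "Emit:" as name([rows], argument=value, ...), one row to a line, values as JSON. move_arm: Moves the arm, as the interface text tells. Its arguments: {"type":"object","properties":{"commands":{"type":"array","items":{"type":"array"}}},"required":["commands"]}

```bash
ls; mkdir -p pics; python3 - <<'E'
from plant import monitor, viewer
import cv2
s=monitor.read_state(); print(s)
for n in ("scene","side"):
    p=viewer.camera_params(n); print(n,p)
    cv2.imwrite(f"pics/{n}0.png",viewer.read_camera(n)[:,:,::-1])
print(viewer.camera_params("wrist"))
a=[cv2.imread(f"pics/{n}0.png") for n in("scene","side")]
E
```

```text
pics
{'t': 0.0, 'qpos': array([-1.18191959e+01,  1.04015488e+01,  9.21319965e+01,  1.26029037e-03,
        7.75668858e+01, -1.18200626e+01]), 'dq': array([ 0.03180683, -0.10531062,  0.05083886, -0.02211146,  0.02436944,
        0.06831022]), 'joint_torque': array([-5.85923790e-04, -4.33866942e+01, -3.41848969e+01,  7.00952648e-02,
        3.87157314e-02, -1.54040990e-04]), 'tcp_pos': array([5.74462923e-01, 1.45996401e-04, 2.37810649e-01]), 'orientation': array([-1.79901950e+02, -2.17763493e-02,  9.00005756e+01]), 'wrist_force': array([ 0.02695701,  0.14200643, -1.35705233]), 'ft_torque': array([-0.03822087,  0.0297424 , -0.02118841]), 'gripper_force': 0.0, 'width': 0.08819916979688457}
scene {'mtx': array([[478.59087716,   0.        , 274.29609143],
       [  0.        , 478.59087716, 213.2906993 ],
       [  0.        ,   0.        ,   1.        ]]), 'extrinsics': array([[ 0.88031677,  0.37211664, -0.29423049,  0.86819028],
       [ 0.47432163, -0.70068313,  0.5329748 , -0.44330639],
       [-0.00783355, -0.60874654, -0.79332609,  0.7930117 ],
       [ 0.        ,  0.        ,  0.  
[... 268 characters left out ...]
      [-0.62761047, -0.49464227,  0.60119392, -0.41535619],
       [ 0.01031987, -0.77743714, -0.62887597,  0.56982887],
       [ 0.        ,  0.        ,  0.        ,  1.        ]])}
{'mtx': array([[361.1817514 ,   0.        , 281.23640962],
       [  0.        , 361.1817514 , 210.64098161],
       [  0.        ,   0.        ,   1.        ]]), 'hand_eye': array([[-8.16689734e-04, -9.54717714e-01, -2.97512050e-01,
         7.61669833e-02],
       [ 9.99999315e-01, -1.02901065e-03,  5.57037994e-04,
         6.10291823e-04],
       [-8.37957107e-04, -2.97511392e-01,  9.54717901e-01,
        -1.45888455e-01],
       [ 0.00000000e+00,  0.00000000e+00,  0.00000000e+00,
         1.00000000e+00]])}
```

View pics/scene0.png

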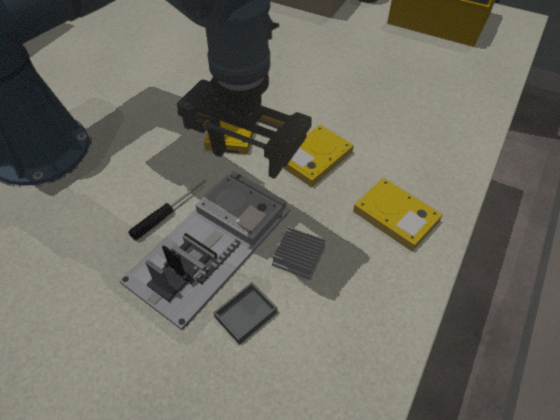

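View pics/side0.png

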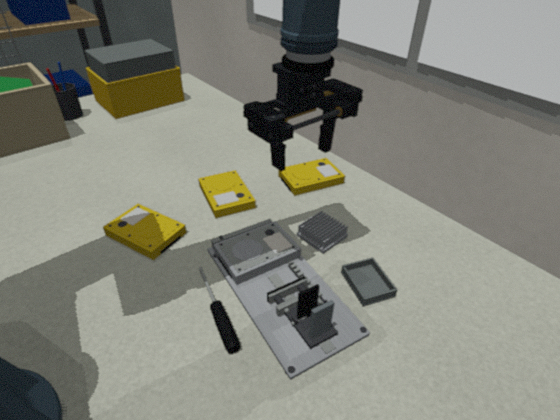

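The scene view shows the holder with the grey drive at (245,205), the grip at (160,283), the lever at (175,262) and the teeth near (225,250). In the side view they are at drive (255,247), grip (318,320), lever (308,300). Lookalikes for the drive are the yellow ones in the scene view at (318,152), (398,212) and (228,137). I rule those out by colour and choose the grey one on the plate. The close crop below is to check that.

```bash
python3 - <<'E'
import cv2,numpy as np
a=cv2.imread("pics/scene0.png")[165:335,110:300]; b=cv2.imread("pics/side0.png")[210:380,200:380]
a=cv2.resize(a,None,fx=2.2,fy=3.3*2.2/3.3,interpolation=cv2.INTER_CUBIC)
b=cv2.resize(b,None,fx=2.1,fy=2.1,interpolation=cv2.INTER_CUBIC)
h=max(a.shape[0],b.shape[0]);a=cv2.copyMakeBorder(a,0,h-a.shape[0],0,0,0);b=cv2.copyMakeBorder(b,0,h-b.shape[0],0,0,0)
o=np.hstack([a,b]);print(o.shape);cv2.imwrite("pics/crop1.png",o)
E
```

```text
(374, 796, 3)
```

View pics/crop1.png

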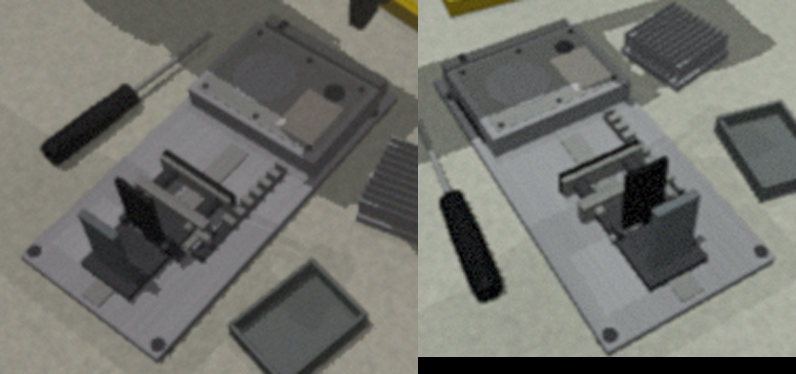

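The crop confirms the choice: grey drive on the plate, grip, lever, pad and teeth are all clear. Plate corners in the crop are scene (22,258), (160,360), (395,97) and side (612,354), (774,260).

```bash
cat > h.py <<'E'
import numpy as np
from plant import viewer
def ray(n,uv,T=None):
    p=viewer.camera_params(n); E=p["extrinsics"] if T is None else T@p["hand_eye"]
    d=E[:3,:3]@np.linalg.solve(p["mtx"],[*uv,1]); return E[:3,3],d
def plane(n,uv,z,T=None):
    o,d=ray(n,uv,T); return o+d*(z-o[2])/d[2]
def tri(r):
    A=0;b=0
    for o,d in r:
        d=d/np.linalg.norm(d);M=np.eye(3)-np.outer(d,d);A=A+M;b=b+M@o
    return np.linalg.solve(A,b)
E
python3 - <<'E'
from h import *
np.set_printoptions(precision=4,suppress=True)
S=lambda x,y:(110+x/2.2,165+y/2.2); D=lambda x,y:(200+(x-418)/2.1,210+y/2.1)
sc={"RL":S(22,257),"RR":S(160,358),"FR":S(395,97),"sL":S(34,251),"sR":S(158,344)}
sd={"RL":D(612,352),"RR":D(774,259),"sL":D(610,334),"sR":D(761,251)}
for k,v in sc.items(): print(k,plane("scene",v,.01), plane("side",sd[k],.01) if k in sd else "", tri([ray("scene",v),ray("side",sd[k])]) if k in sd else "")
g={"gL":(S(80,212),D(655,208)),"gR":(S(117,243),D(698,192)),"lL":(S(117,178),D(626,170)),"lR":(S(150,200),D(667,157)),"dRL":(S(190,85),D(494,138)),"dRR":(S(318,160),D(630,80)),"padL":(S(163,153),D(561,180)),"padR":(S(235,192),D(640,143))}
for k,(a,b) in g.items(): print(k,tri([ray("scene",a),ray("side",b)]))
E
```

```text
RL [ 0.4002 -0.1938  0.01  ] [ 0.3967 -0.195   0.01  ] [ 0.3981 -0.1931  0.0063]
RR [ 0.556  -0.2139  0.01  ] [ 0.5491 -0.2163  0.01  ] [ 0.5536 -0.2129  0.0034]
FR [0.6005 0.1073 0.01  ]  
sL [ 0.4055 -0.1845  0.01  ] [ 0.4046 -0.1835  0.01  ] [ 0.4049 -0.1837  0.0093]
sR [ 0.5477 -0.2048  0.01  ] [ 0.5467 -0.2048  0.01  ] [ 0.5473 -0.2044  0.009 ]
gL [ 0.4618 -0.1645  0.0903]
gR [ 0.5008 -0.1707  0.0839]
lL [ 0.4685 -0.125   0.0907]
lR [ 0.5036 -0.1311  0.0885]
dRL [0.4354 0.0129 0.0339]
dRR [ 0.5808 -0.0036  0.0315]
padL [ 0.4549 -0.0593  0.0297]
padR [ 0.5347 -0.0676  0.0312]
```

Emit:
move_arm([
  [[-0.09, -0.151, -0.05], [0, 0, -49], 100],
  [[-0.09, -0.151, -0.05], [0, 0, -49], 100],
  [[-0.09, -0.151, -0.05], [0, 0, -49], 100],
  [[-0.09, -0.151, -0.05], [0, 0, -49], 100],
  [[-0.09, -0.151, -0.05], [0, 0, -49], 100],
  [[-0.09, -0.151, -0.05], [0, 0, -49], 100],
  [[-0.09, -0.151, -0.05], [0, 0, -49], 100],
  [[-0.09, -0.151, -0.05], [0, 0, -49], 100],
])

```text
t: 0.77
tcp_pos: [0.4844, -0.1514, 0.1883]
orientation: [-179.9, 0.0, 40.7]
wrist_force: [-1.0, 0.5, -0.2]
width: 0.0881
gripper_force: 0.0
```

Emit:
move_arm([
  [[0, 0, 0], [0, 0, -49.2], 100],
  [[0, 0, 0], [0, 0, -49.2], 100],
  [[0, 0, 0], [0, 0, -49.2], 100],
  [[0, 0, 0], [0, 0, -49.2], 100],
  [[0, 0, 0], [0, 0, -49.2], 100],
  [[0, 0, 0], [0, 0, -49.2], 100],
  [[0, 0, 0], [0, 0, -49.2], 100],
  [[0, 0, 0], [0, 0, -49.2], 100],
  [[0, 0, 0], [0, 0, -49.2], 100],
])

```text
t: 1.52
tcp_pos: [0.485, -0.1507, 0.1886]
orientation: [-180.0, 0.0, -7.8]
wrist_force: [-0.0, -0.1, -0.1]
width: 0.0883
gripper_force: 0.0
```

```bash
cat >> h.py <<'E'
from plant import monitor
from scipy.spatial.transform import Rotation as R
import cv2
def wrist(name):
    s=monitor.read_state();T=np.eye(4);T[:3,:3]=R.from_euler("xyz",s["orientation"],degrees=True).as_matrix();T[:3,3]=s["tcp_pos"]
    im=viewer.read_camera("wrist");cv2.imwrite(f"pics/{name}.png",im[:,:,::-1]);np.save(f"pics/{name}.npy",T);return s,T
E
python3 - <<'E'
from h import *
s,T=wrist("w1");print(s["t"],s["tcp_pos"],s["orientation"],s["qpos"],s["wrist_force"])
E
```

```text
1.5167 [ 0.48502012 -0.15066272  0.18857658] [-1.79992833e+02  1.62598508e-02 -7.84901020e+00] [-3.06681888e+01  4.76645647e+00  1.04444549e+02  3.17811148e-04
  7.08067611e+01  6.71807179e+01] [-0.03656114 -0.06111507 -0.06707142]
```

View pics/w1.png

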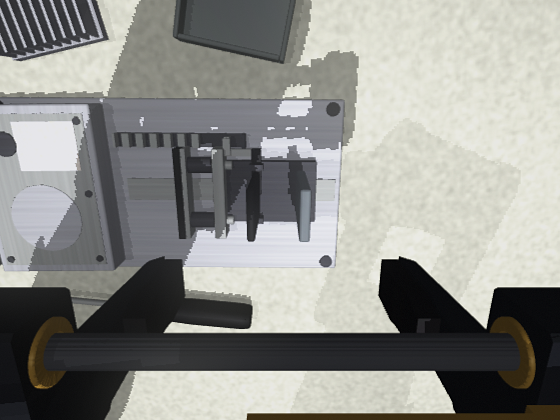

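The wrist view shows the grip at about (305,215), the lever at about (254,200), pad edge (180,190), cross wall (219,190), teeth from x=117 to 245 at row 140, and screws at (333,109) and (326,261). I'll zoom to measure.

```bash
python3 - <<'E'
import cv2
a=cv2.imread("pics/w1.png")[95:275,95:350]
cv2.imwrite("pics/crop2.png",cv2.resize(a,None,fx=3.1,fy=3.1,interpolation=cv2.INTER_CUBIC))
E
```

```text
(no output)
```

View pics/crop2.png

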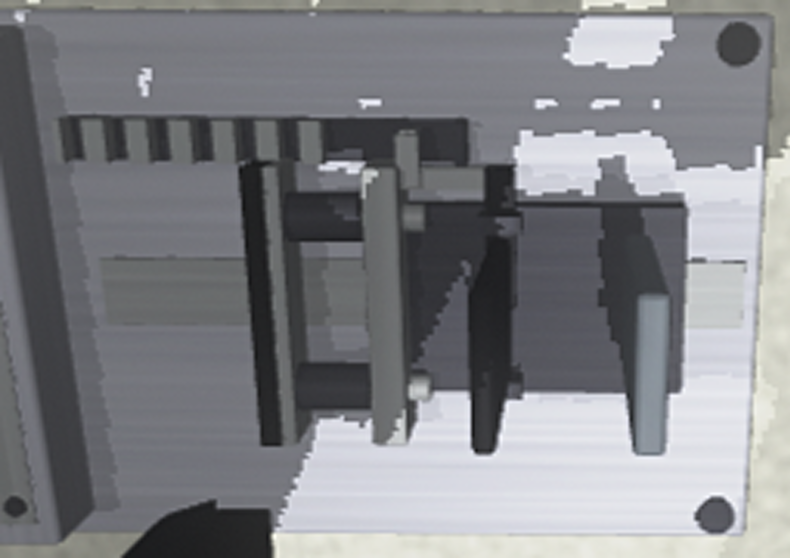

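```bash
cat >> h.py <<'E'
def hold(p,org,yaw):
    a=np.radians(yaw);x=np.array([np.cos(a),np.sin(a)]);y=np.array([-x[1],x[0]]);d=np.asarray(p)[:2]-org;return np.array([d@x,d@y])*1000
E
python3 - <<'E'
from h import *
np.set_printoptions(precision=4,suppress=True)
T=np.load("pics/w1.npy");C=lambda x,y:(95+x/3.1-.3,95+y/3.1-.3)
P=lambda x,y,z:plane("wrist",C(x,y),z,T)
sR,sL=P(738,44,.01),P(714,516,.01);RR,RL=P(773,13,.01),P(745,532,.01)
print(sR,sL,RR,RL)
d=(sL-sR)[:2];yaw=np.degrees(np.arctan2(d[1],d[0]))-90
a=np.radians(yaw);x=np.array([np.cos(a),np.sin(a)])
mid=(RR+RL)[:2]/2; print("yaw",yaw,"rearmid",mid,"len",np.linalg.norm(RR-RL))
org=mid+.175*x; org[:]=org; print("org",org)
H=lambda u,v,z:hold(P(u,v,z),org,yaw)
for n,u,v,z in [("screwR",738,44,.01),("screwL",714,516,.01),("gripFR",637,293,.09),("gripRR",668,293,.09),("gripRL",664,453,.09),("gripFL",637,453,.09),("leverFL",472,453,.09),("leverRL",493,453,.09),("padFL",262,444,.034),("padFR",242,163,.034),("t1rear",324,122,.02),("t1front",299,122,.02),("t6rear",105,122,.02),("t6front",80,122,.02),("t1rear_b",324,158,.02),("pawlF",395,132,.034),("pawlR",418,132,.034),("stripend",468,120,.02),("driveRL",60,540,.036),("driveRR",20,27,.036)]: print(n,H(u,v,z))
E
```

```text
[ 0.5473 -0.205   0.01  ] [ 0.4047 -0.1837  0.01  ] [ 0.5542 -0.2154  0.01  ] [ 0.3978 -0.1929  0.01  ]
yaw 81.49825245697926 rearmid [ 0.476  -0.2042] len 0.1579759368049454
org [ 0.5019 -0.0311]
screwR [-165.3048  -70.6249]
screwL [-165.3048   73.5117]
gripFR [-134.4144  -18.5609]
gripRR [-141.3722  -18.6334]
gripRL [-141.7575   19.9613]
gripFL [-135.422    20.0266]
leverFL [-96.7096  20.4261]
leverRL [-101.6362   20.3753]
padFL [-30.9323  40.9461]
padFR [-31.4655 -39.3099]
t1rear [-50.8126 -48.9574]
t1front [-43.9179 -48.8849]
t6rear [  9.5781 -48.3222]
t6front [ 16.4711 -48.2497]
t1rear_b [-50.2549 -39.1036]
pawlF [-72.5244 -47.8755]
pawlR [-78.6015 -47.9394]
stripend [-90.5397 -49.917 ]
driveRL [29.9794 71.0069]
driveRR [ 21.9397 -73.5041]
```

Travel is about 6.5 mm (grip rear −142, pad −31). The notch centres come out near −41.4+12k mm. The fifth notch puts travel at about 87.5 and pad compression at about 12.5 mm, so that's the target. I'll descend with the tool centre about 16 mm ahead of the grip's rear face.

Emit:
move_arm([
  [[-0.002, -0.005, -0.03], [0, 0, -0.5], 100],
  [[-0.002, -0.005, -0.06], [0, 0, -0.5], 100],
  [[-0.002, -0.005, -0.085], [0, 0, -0.5], 100],
  [[-0.002, -0.005, -0.105], [0, 0, -0.5], 100],
  [[-0.002, -0.005, -0.12], [0, 0, -0.5], 100],
  [[-0.002, -0.005, -0.128], [0, 0, -0.5], 100],
  [[-0.002, -0.005, -0.128], [0, 0, -0.5], 100],
])

```text
t: 2.15
tcp_pos: [0.4818, -0.1552, 0.0589]
orientation: [-179.9, 0.2, -8.5]
wrist_force: [-0.0, 0.6, -0.2]
width: 0.0879
gripper_force: 0.0
```

```bash
python3 - <<'E'
from h import *
s,T=wrist("w2");print(s["t"],s["tcp_pos"],s["orientation"],s["wrist_force"])
E
```

```text
2.15 [ 0.48179544 -0.15519226  0.05893185] [-179.91892623    0.19361337   -8.54918317] [-0.0071418   0.59771755 -0.17128461]
```

View pics/w2.png

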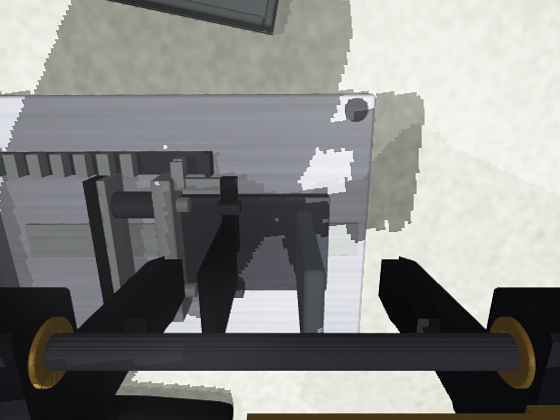

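The fingers (inner edges about 183 and 381) straddle the lever (202) and grip (325). Squeezing now.

Emit:
move_arm([
  [[0, 0, 0], [0, 0, 0], 60],
  [[0, 0, 0], [0, 0, 0], 50],
  [[0, 0, 0], [0, 0, 0], 45],
  [[0, 0, 0], [0, 0, 0], 40],
  [[0, 0, 0], [0, 0, 0], 35],
  [[0, 0, 0], [0, 0, 0], 30],
  [[0, 0, 0], [0, 0, 0], 20],
  [[0, 0, 0], [0, 0, 0], 10],
  [[0, 0, 0], [0, 0, 0], 0],
  [[0, 0, 0], [0, 0, 0], 0],
])

```text
t: 3.03
tcp_pos: [0.4833, -0.1557, 0.0607]
orientation: [-180.0, -0.0, -8.7]
wrist_force: [2.8, 3.5, -1.4]
width: 0.0304
gripper_force: 28.4
```

Squeezed fully (width 30 mm, 28 N). Sliding along (0.148, 0.989), with the first 48 mm free.

Emit:
move_arm([
  [[0.0005, 0.003, 0], [0, 0, 0], 0],
  [[0.0012, 0.008, 0], [0, 0, 0], 0],
  [[0.002, 0.0135, 0], [0, 0, 0], 0],
  [[0.0028, 0.019, 0], [0, 0, 0], 0],
  [[0.0036, 0.0245, 0], [0, 0, 0], 0],
  [[0.0045, 0.03, 0], [0, 0, 0], 0],
  [[0.0053, 0.0355, 0], [0, 0, 0], 0],
  [[0.0061, 0.041, 0], [0, 0, 0], 0],
  [[0.0067, 0.045, 0], [0, 0, 0], 0],
  [[0.0071, 0.0475, 0], [0, 0, 0], 0],
])

```text
t: 3.87
tcp_pos: [0.49, -0.1101, 0.0607]
orientation: [179.8, -0.0, -8.7]
wrist_force: [-1.3, -8.4, -3.5]
width: 0.0308
gripper_force: 29.1
```

Emit:
move_arm([
  [[0.0003, 0.0018, 0], [0, 0, 0], 0],
  [[0.0006, 0.0038, 0], [0, 0, 0], 0],
  [[0.0009, 0.0058, 0], [0, 0, 0], 0],
  [[0.0012, 0.0078, 0], [0, 0, 0], 0],
  [[0.0015, 0.0098, 0], [0, 0, 0], 0],
  [[0.0018, 0.0118, 0], [0, 0, 0], 0],
  [[0.0021, 0.0138, 0], [0, 0, 0], 0],
  [[0.0023, 0.0155, 0], [0, 0, 0], 0],
  [[0.0025, 0.0165, 0], [0, 0, 0], 0],
  [[0.0025, 0.017, 0], [0, 0, 0], 0],
])

```text
t: 4.7
tcp_pos: [0.4924, -0.0936, 0.0607]
orientation: [179.8, -0.0, -8.7]
wrist_force: [-1.7, -9.7, -4.3]
width: 0.0309
gripper_force: 29.2
```

Emit:
move_arm([
  [[0.0002, 0.0012, 0], [0, 0, 0], 0],
  [[0.0004, 0.0025, 0], [0, 0, 0], 0],
  [[0.0006, 0.0038, 0], [0, 0, 0], 0],
  [[0.0008, 0.005, 0], [0, 0, 0], 0],
  [[0.001, 0.0063, 0], [0, 0, 0], 0],
  [[0.0012, 0.0075, 0], [0, 0, 0], 0],
  [[0.0014, 0.0088, 0], [0, 0, 0], 0],
  [[0.0015, 0.01, 0], [0, 0, 0], 0],
  [[0.0015, 0.01, 0], [0, 0, 0], 0],
  [[0.0015, 0.01, 0], [0, 0, 0], 0],
])

```text
t: 5.53
tcp_pos: [0.4938, -0.0839, 0.0607]
orientation: [179.8, -0.0, -8.7]
wrist_force: [-1.8, -10.9, -2.8]
width: 0.0313
gripper_force: 29.3
```

```bash
python3 - <<'E'
from h import *
s,T=wrist("w3");org=np.array([.5019,-.0311]);print(s["t"],s["tcp_pos"],s["orientation"],s["wrist_force"],s["width"],hold(s["tcp_pos"],org,81.6))
a=cv2.imread("pics/w3.png")[80:380,0:400]
cv2.imwrite("pics/crop3.png",cv2.resize(a,None,fx=2,fy=2,interpolation=cv2.INTER_CUBIC))
E
```

```text
5.5333 [ 0.49383432 -0.08392554  0.06067827] [ 1.79768760e+02 -9.91953672e-04 -8.68277915e+00] [ -1.82157278 -10.92511988  -2.78619612] 0.03127192417548106 [-53.43710848   0.26224079]
```

View pics/crop3.png

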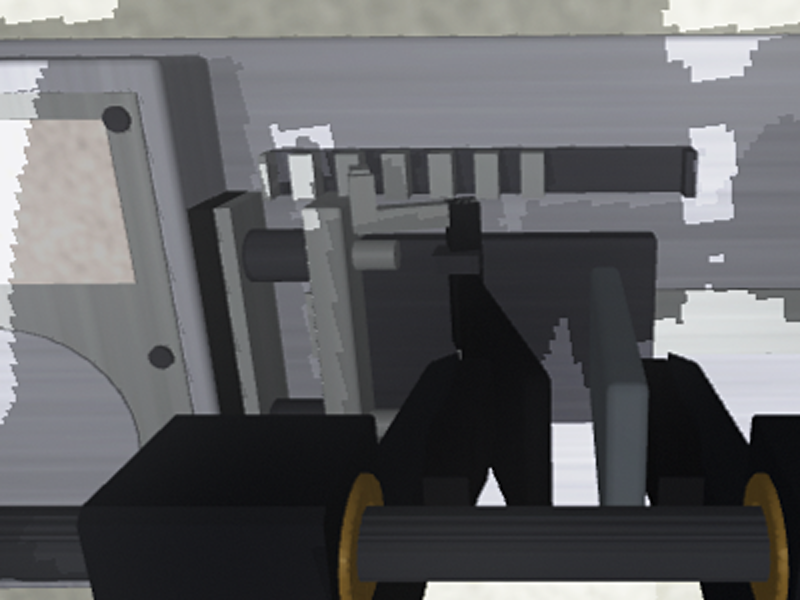

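The crop shows the lever squeezed (450–550), the pad against the drive (190–240), the teeth at x = 290–545, and the pawl (362,190) raised near tooth 4/5. Measuring how far is left.

```bash
python3 - <<'E'
from h import *
np.set_printoptions(precision=2,suppress=True)
T=np.load("pics/w3.npy");org=np.array([.5019,-.0311])
for n,u,v,z in [("gripF",607,386,.09),("gripR",646,386,.09),("padFR",190,205,.034),("t1r",545,155,.02),("t1f",520,155,.02),("t5r",361,155,.02),("t6f",290,155,.02),("t6r",314,155,.02),("pawlFtop",350,172,.042),("pawlRtop",375,172,.042),("driveRRtop",160,58,.036),("driveRtop2",190,385,.036)]:
    print(n,hold(plane("wrist",(u/2-.25,80+v/2-.25),z,T),org,81.6))
E
```

```text
gripF [-61.85 -17.9 ]
gripR [-68.82 -17.84]
padFR [ 36.44 -38.96]
t1r [-49.86 -48.42]
t1f [-43.4  -48.46]
t5r [ -2.36 -48.73]
t6f [ 15.94 -48.85]
t6r [  9.76 -48.81]
pawlFtop [ -5.56 -48.21]
pawlRtop [-11.29 -48.17]
driveRRtop [ 36.8  -73.47]
driveRtop2 [42.97  8.42]
```

Pawl centre is at about −2 and the notch centre at about 6.7. I'll go 7 mm on, slightly short, then release and ease it in.

Emit:
move_arm([
  [[0.0001, 0.0008, 0], [0, 0, 0], 0],
  [[0.0002, 0.0017, 0], [0, 0, 0], 0],
  [[0.0004, 0.0026, 0], [0, 0, 0], 0],
  [[0.0005, 0.0035, 0], [0, 0, 0], 0],
  [[0.0006, 0.0044, 0], [0, 0, 0], 0],
  [[0.0008, 0.0053, 0], [0, 0, 0], 0],
  [[0.0009, 0.0062, 0], [0, 0, 0], 0],
  [[0.001, 0.007, 0], [0, 0, 0], 0],
  [[0.001, 0.007, 0], [0, 0, 0], 0],
  [[0.001, 0.007, 0], [0, 0, 0], 0],
])

```text
t: 6.42
tcp_pos: [0.4947, -0.0775, 0.0606]
orientation: [179.7, 0.0, -8.7]
wrist_force: [-2.4, -13.6, -3.8]
width: 0.0308
gripper_force: 29.5
```

```bash
python3 - <<'E'
from h import *
s,T=wrist("w4");org=np.array([.5019,-.0311]);print(s["t"],s["tcp_pos"],s["wrist_force"],s["width"],hold(s["tcp_pos"],org,81.6))
a=cv2.imread("pics/w4.png")[80:380,0:400]
cv2.imwrite("pics/crop4.png",cv2.resize(a,None,fx=2,fy=2,interpolation=cv2.INTER_CUBIC))
E
```

```text
6.4167 [ 0.49474875 -0.07750961  0.06064169] [ -2.37194052 -13.5858968   -3.79433709] 0.030825794496667964 [-46.95641803   0.29487599]
```

View pics/crop4.png

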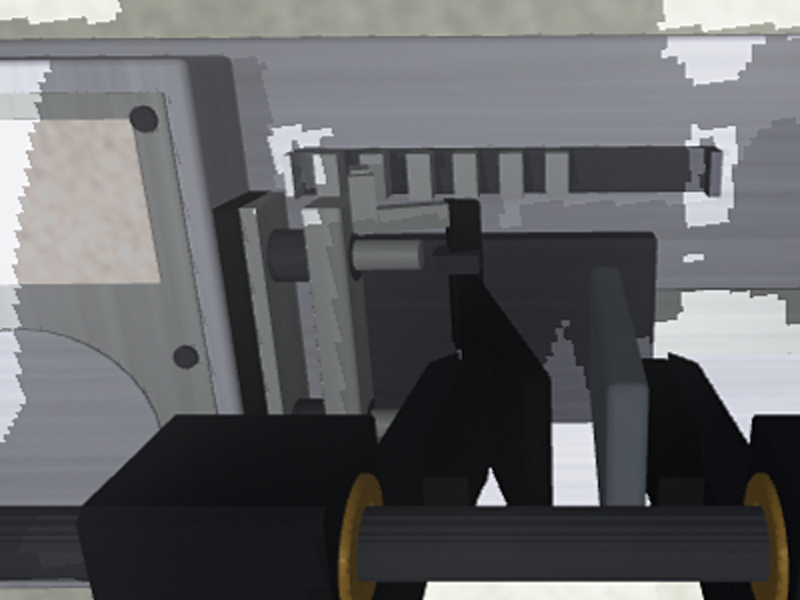

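The drive no longer moves relative to the strip (it's home) and the pad is visibly compressing. Pawl is about 2 mm short of the notch centre. Letting the lever go.

Emit:
move_arm([
  [[0, 0, 0], [0, 0, 0], 45],
  [[0, 0, 0], [0, 0, 0], 55],
  [[0, 0, 0], [0, 0, 0], 65],
  [[0, 0, 0], [0, 0, 0], 75],
  [[0, 0, 0], [0, 0, 0], 90],
  [[0, 0, 0], [0, 0, 0], 100],
  [[0, 0, 0], [0, 0, 0], 100],
  [[0, 0, 0], [0, 0, 0], 100],
])

```text
t: 7.13
tcp_pos: [0.4951, -0.0744, 0.0607]
orientation: [180.0, 0.0, -8.7]
wrist_force: [-0.7, -0.1, -0.5]
width: 0.0822
gripper_force: 0.0
```

```bash
python3 - <<'E'
from h import *
s,T=wrist("w5");org=np.array([.5019,-.0311]);print(s["t"],s["tcp_pos"],s["wrist_force"],s["width"],hold(s["tcp_pos"],org,81.6))
a=cv2.imread("pics/w5.png")[80:380,0:400]
cv2.imwrite("pics/crop5.png",cv2.resize(a,None,fx=2,fy=2,interpolation=cv2.INTER_CUBIC))
E
```

```text
7.1333 [ 0.49509666 -0.07438958  0.06068408] [-0.65444736 -0.09606382 -0.52059883] 0.0822312015728664 [-43.8190412    0.40648636]
```

View pics/crop5.png

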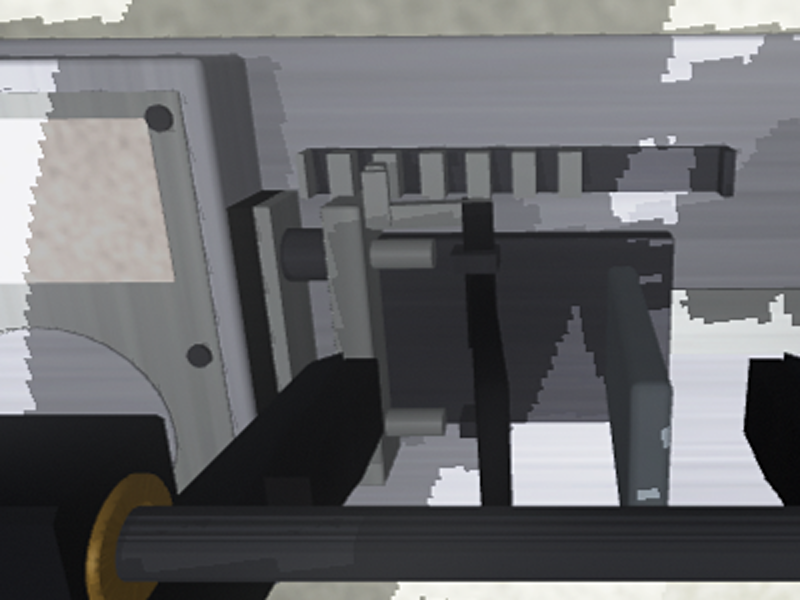

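The lever has swung out (465–510) and the pawl (375,185) sits at tooth 5's front edge. Measuring the jaw.

```bash
python3 - <<'E'
from h import *
np.set_printoptions(precision=2,suppress=True)
T=np.load("pics/w5.npy");org=np.array([.5019,-.0311])
for n,u,v,z in [("gripF",631,385,.09),("gripR",671,385,.09),("padFR",229,205,.034),("t1r",582,155,.02),("t5r",399,155,.02),("t6r",352,155,.02),("pawlF",363,170,.036),("pawlR",388,170,.036),("leverF r-low",468,275,.05),("leverF top",480,500,.09)]:
    print(n,hold(plane("wrist",(u/2-.25,80+v/2-.25),z,T),org,81.6))
E
```

```text
gripF [-56.63 -17.94]
gripR [-63.77 -17.89]
padFR [ 36.84 -38.69]
t1r [-49.65 -48.21]
t5r [ -2.35 -48.5 ]
t6r [  9.8  -48.57]
pawlF [  2.83 -47.44]
pawlR [ -3.11 -47.4 ]
leverF r-low [-22.91 -25.61]
leverF top [-28.75   5.8 ]
```

Travel is about 84.5 with the lever at about 0.15 rad, so the pawl is on tooth 5, roughly 3.7 mm short. I'll push the grip's rear face with the rear finger at a part opening that keeps the front finger clear of the lever.

Emit:
move_arm([
  [[0.0005, 0.003, 0], [0, 0, 0], 75],
  [[0.0008, 0.006, 0], [0, 0, 0], 75],
  [[0.0012, 0.008, 0], [0, 0, 0], 75],
  [[0.0015, 0.01, 0], [0, 0, 0], 75],
  [[0.0016, 0.011, 0], [0, 0, 0], 75],
  [[0.0017, 0.0115, 0], [0, 0, 0], 75],
  [[0.0018, 0.012, 0], [0, 0, 0], 75],
  [[0.0018, 0.0125, 0], [0, 0, 0], 75],
  [[0.0019, 0.013, 0], [0, 0, 0], 75],
  [[0.0019, 0.013, 0], [0, 0, 0], 75],
])

```text
t: 8.02
tcp_pos: [0.497, -0.0615, 0.0607]
orientation: [180.0, 0.0, -8.7]
wrist_force: [-0.6, -0.7, -0.1]
width: 0.0665
gripper_force: 0.2
```

Emit:
move_arm([
  [[0, 0.0003, 0], [0, 0, 0], 75],
  [[0.0001, 0.0006, 0], [0, 0, 0], 75],
  [[0.0001, 0.0009, 0], [0, 0, 0], 75],
  [[0.0002, 0.0012, 0], [0, 0, 0], 75],
  [[0.0002, 0.0015, 0], [0, 0, 0], 75],
  [[0.0003, 0.0018, 0], [0, 0, 0], 75],
  [[0.0003, 0.0021, 0], [0, 0, 0], 75],
  [[0.0004, 0.0024, 0], [0, 0, 0], 75],
  [[0.0004, 0.0027, 0], [0, 0, 0], 75],
  [[0.0004, 0.003, 0], [0, 0, 0], 75],
])

```text
t: 8.85
tcp_pos: [0.4971, -0.0612, 0.0606]
orientation: [179.7, 0.0, -8.7]
wrist_force: [-3.4, -15.7, -2.7]
width: 0.0664
gripper_force: 7.9
```

Contact made, 16 N, not yet sliding. Continuing gently.

Emit:
move_arm([
  [[0, 0.0003, 0], [0, 0, 0], 75],
  [[0.0001, 0.0006, 0], [0, 0, 0], 75],
  [[0.0001, 0.0009, 0], [0, 0, 0], 75],
  [[0.0002, 0.0012, 0], [0, 0, 0], 75],
  [[0.0002, 0.0015, 0], [0, 0, 0], 75],
  [[0.0002, 0.0015, 0], [0, 0, 0], 75],
])

```text
t: 9.35
tcp_pos: [0.4972, -0.0605, 0.0606]
orientation: [179.7, 0.0, -8.7]
wrist_force: [-3.7, -18.7, -4.4]
width: 0.0662
gripper_force: 9.3
```

Emit:
move_arm([
  [[0, 0.0003, 0], [0, 0, 0], 75],
  [[0.0001, 0.0006, 0], [0, 0, 0], 75],
  [[0.0001, 0.0009, 0], [0, 0, 0], 75],
  [[0.0002, 0.0012, 0], [0, 0, 0], 75],
  [[0.0002, 0.0015, 0], [0, 0, 0], 75],
  [[0.0002, 0.0015, 0], [0, 0, 0], 75],
])

```text
t: 9.85
tcp_pos: [0.4974, -0.059, 0.0606]
orientation: [179.7, 0.0, -8.7]
wrist_force: [-3.2, -17.9, -4.2]
width: 0.066
gripper_force: 9.2
```

Emit:
move_arm([
  [[0, 0.0003, 0], [0, 0, 0], 75],
  [[0.0001, 0.0006, 0], [0, 0, 0], 75],
  [[0.0001, 0.0009, 0], [0, 0, 0], 75],
  [[0.0002, 0.0012, 0], [0, 0, 0], 75],
  [[0.0002, 0.0012, 0], [0, 0, 0], 75],
])

```text
t: 10.27
tcp_pos: [0.4976, -0.0572, 0.0606]
orientation: [179.7, 0.0, -8.7]
wrist_force: [-2.9, -15.5, -2.6]
width: 0.0667
gripper_force: 7.9
```

Emit:
move_arm([
  [[0, 0.0003, 0], [0, 0, 0], 75],
  [[0.0001, 0.0006, 0], [0, 0, 0], 75],
  [[0.0001, 0.0008, 0], [0, 0, 0], 75],
  [[0.0001, 0.0008, 0], [0, 0, 0], 75],
])

```text
t: 10.6
tcp_pos: [0.4977, -0.0566, 0.0605]
orientation: [179.7, 0.0, -8.7]
wrist_force: [-3.4, -16.5, -3.2]
width: 0.0663
gripper_force: 8.3
```

```bash
python3 - <<'E'
from h import *
s,T=wrist("w6");org=np.array([.5019,-.0311]);print(s["t"],s["tcp_pos"],s["wrist_force"],s["width"],hold(s["tcp_pos"],org,81.6))
a=cv2.imread("pics/w6.png")[80:380,0:400]
cv2.imwrite("pics/crop6.png",cv2.resize(a,None,fx=2,fy=2,interpolation=cv2.INTER_CUBIC))
E
```

```text
10.6 [ 0.49772224 -0.05656058  0.06054082] [ -3.39307062 -16.5392385   -3.23633329] 0.06630374189376272 [-25.79774488   0.41358384]
```

View pics/crop6.png

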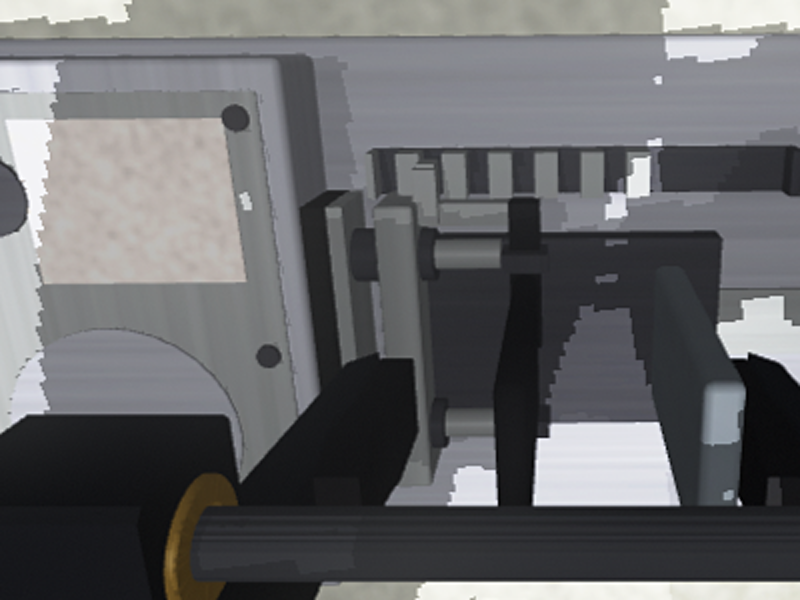

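The lever now leans forward (top edge at x≈497 while its base is at 512) and the pawl (425,175) is between tooth 6 (397–419) and tooth 5 (443–467). That looks dropped in, so I'll check numerically.

```bash
python3 - <<'E'
from h import *
np.set_printoptions(precision=2,suppress=True)
T=np.load("pics/w6.npy");org=np.array([.5019,-.0311])
for n,u,v,z in [("gripF",703,385,.09),("gripR",743,385,.09),("padFR",302,205,.034),("t6r",419,155,.02),("t5f",443,155,.02),("pawlF",412,165,.03),("pawlR",437,165,.03),("leverF top",498,500,.09),("leverF top",498,500,.085)]:
    print(n,hold(plane("wrist",(u/2-.25,80+v/2-.25),z,T),org,81.6))
E
```

```text
gripF [-51.3  -17.87]
gripR [-58.45 -17.81]
padFR [ 36.76 -38.66]
t6r [ 10.25 -48.5 ]
t5f [  4.06 -48.46]
pawlF [ 10.18 -47.59]
pawlR [  4.05 -47.55]
leverF top [-13.99   5.68]
leverF top [-13.48   9.24]
```

Lever is back at rest (offset 44.5 mm against 44.9 mm at the start), the pawl centre is 7.1 in a notch spanning 4.1–10.2, and the pad is compressed about 14 mm. Backing off and up.

Emit:
move_arm([
  [[-0.0004, -0.003, 0], [0, 0, 0], 78],
  [[-0.0009, -0.006, 0], [0, 0, 0], 82],
  [[-0.0015, -0.01, 0], [0, 0, 0], 86],
  [[-0.0022, -0.015, 0], [0, 0, 0], 90],
  [[-0.0022, -0.015, 0], [0, 0, 0], 90],
  [[-0.0022, -0.015, 0.02], [0, 0, 0], 90],
  [[-0.0022, -0.015, 0.05], [0, 0, 0], 90],
  [[-0.0022, -0.015, 0.09], [0, 0, 0], 90],
  [[-0.0022, -0.015, 0.13], [0, 0, 0], 90],
  [[-0.0022, -0.015, 0.13], [0, 0, 0], 90],
])

```text
t: 11.48
tcp_pos: [0.5004, -0.0699, 0.199]
orientation: [179.8, -0.8, -8.7]
wrist_force: [0.8, -0.2, 0.3]
width: 0.0792
gripper_force: 0.0
```

```bash
python3 - <<'E'
from h import *
np.set_printoptions(precision=2,suppress=True,linewidth=150)
s,T=wrist("w7");org=np.array([.5019,-.0311]);print(s["t"],s["tcp_pos"],s["wrist_force"],s["width"])
# predicted pixels & grey profiles along holder x at given y,z
p=viewer.camera_params("wrist");Ti=np.linalg.inv(T@p["hand_eye"]);a=np.radians(81.6)
ex=np.array([np.cos(a),np.sin(a)]);ey=np.array([-ex[1],ex[0]])
im=cv2.imread("pics/w7.png",0).astype(float)
def prof(x0,x1,y,z,n):
    xs=np.arange(x0,x1,1.);P=np.array([[*(org+ex*x/1e3+ey*y/1e3),z] for x in xs])
    c=P@Ti[:3,:3].T+Ti[:3,3];uv=c@p["mtx"].T;uv=(uv[:,:2]/uv[:,2:]).astype(np.float32)
    g=cv2.remap(im.astype(np.float32),uv[:,0].reshape(1,-1),uv[:,1].reshape(1,-1),1)[0]
    print(n,"uv0",uv[0],uv[-1]);print(" ".join(f"{int(x)}:{int(v)}" for x,v in zip(xs,g)))
prof(-68,-2,10,.088,"grip/lever top")
prof(28,50,-50,.036,"drive rear edge y-50");prof(28,50,60,.036,"drive rear edge y60")
prof(130,160,0,.034,"drive front/stop")
prof(-6,22,-44,.02,"teeth")
E
```

```text
11.4833 [ 0.5  -0.07  0.2 ] [ 0.76 -0.25  0.28] 0.07922520511934648
grip/lever top uv0 [319.01 227.75] [232.93 228.3 ]
-68:219 -67:219 -66:219 -65:219 -64:219 -63:219 -62:219 -61:206 -60:130 -59:137 -58:146 -57:147 -56:147 -55:146 -54:130 -53:88 -52:66 -51:162 -50:217 -49:216 -48:216 -47:215 -46:215 -45:215 -44:216 -43:215 -42:215 -41:215 -40:214 -39:215 -38:214 -37:215 -36:214 -35:214 -34:214 -33:214 -32:214 -31:214 -30:214 -29:214 -28:215 -27:214 -26:215 -25:215 -24:216 -23:202 -22:99 -21:36 -20:41 -19:43 -18:43 -17:43 -16:41 -15:54 -14:176 -13:163 -12:121 -11:122 -10:123 -9:122 -8:122 -7:121 -6:108 -5:106 -4:107 -3:81
drive rear edge y-50 uv0 [200.87 141.21] [176.03 141.36]
28:122 29:102 30:103 31:105 32:86 33:68 34:68 35:68 36:67 37:70 38:97 39:120 40:131 41:132 42:125 43:126 44:117 45:117 46:120 47:116 48:113 49:111
drive rear edge y60 uv0 [208.96 260.82] [186.43 260.97]
28:103 29:102 30:102 31:100 32:83 33:70 34:67 35:66 36:65 37:74 38:98 39:115 40:120 41:119 42:117 43:97 44:64 45:36 46:31 47:32 48:32 49:31
drive front/stop uv0 [ 90.54 198.63] [ 57.92 198.83]
130:90 131:90 132:87 133:129 134:178 135:194 136:197 137:198 138:201 139:188 140:182 141:187 142:189 143:190 144:191 145:191 146:189 147:186 148:185 149:184 150:221 151:229 152:228 153:228 154:228 155:227 156:227 157:225 158:226 159:227
teeth uv0 [243.17 146.02] [212.93 146.21]
-6:56 -5:51 -4:50 -3:49 -2:68 -1:106 0:155 1:202 2:196 3:192 4:127 5:79 6:189 7:185 8:130 9:162 10:205 11:192 12:191 13:201 14:202 15:204 16:175 17:107 18:82 19:78 20:74 21:62
```

The final look puts the drive's rear edge at 38 mm on both sides (home and square). The lever is at rest (45.9 mm from the grip's rear face, nominal 46), travel is about 88.5 mm and the pad is compressed about 13.5 mm. Handing in.

```bash
python3 -c "
from plant import manip
print(manip.sign_off())"
```

```text
the job is handed in; nothing more can be done
None
```

The job is handed in: by the last camera measurements the drive is square and home against the stop, the pawl is down in the fifth notch, the pad is about 13.5 mm compressed, and the robot is touching nothing (about 11.5 s used).

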